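Pack the glaze jars in glazing order and latch the case

ROBOT

A 6-joint arm with a two-finger parallel gripper is mounted at the origin on the work surface. World frame = base frame: x ahead of the robot, y to its left, z up, the work surface at z = 0. Lengths are in m, angles in rad, forces in N, time in s.
With the tool pointing down it reaches from about 0.35 to 0.975 m from the base axis. Payload 7.1 kg.
Tool frame: the origin (TCP) lies on the centre line of the jaws, within the pads' length; the fingertips stand robot.tips_ahead ahead of it and the grasp point (between the pads) lies 11 mm behind it (robot.tips_ahead is the distance from the TCP to the fingertips, in m); z points along the fingers, y is the line along which they close (so a half turn about z gives the same grasp; the last joint's range is limited). The gripper opens to 88 mm and grips with 3 to 60 N. Pads are 20 mm wide; open, the fingers measure 115 mm over their backs; the gripper's body (75 mm by 178 mm) begins 61 mm behind the grasp point.
Start: joints at [-1.192, 0.423, 1.63, -0, 1.089, -0.019], TCP at [0.242, -0.576, 0.231] pointing down, gripper open.
Joint ranges: [-3, 3], [-0.9, 2.11], [0.09, 2.58], [-1.31, 4.45], [0.11, 2.69], [-2.54, 2.54]. Speed limits (rad/s): [2.39, 2.39, 3.01, 3.14, 3.14, 3.14].

INTERFACE

Orientations are given as a 3x3 rotation matrix whose columns are the frame's x, y, z axes.
In Python, from cell import robot gives the robot as it stands. Calls block until the motion is done:
- robot.reach(position, orientation): joint-space move of the TCP to a pose.
- robot.move_linear(position, feed=0.15, rot=None): straight line of the TCP; rot=None keeps the orientation; feed is the mean speed in m/s.
- robot.move_j(angles): joint-space move.
- robot.grip(opening, newtons=None): finger opening in m; newtons is the grip in N (None keeps the last); returns when the fingers have stopped.
- robot.sleep(seconds).
- robot.solve_ik(position, orientation): joint angles nearest the present ones, or None.
- robot.observe(): the state.
- robot.read_camera(name): name is "side" or "top" or "wrist"; returns a dict with "image" (420x560x3 uint8, red, green, blue), "z_map" (420x560 float32, m along the optical axis (not along the pixel's ray), 0 where there is no reading), "fx", "fy", "cx", "cy" (pixels), "R" (3x3) and "t" (3): a world point X has camera coordinates R X + t. Camera axes: x right, y down, z forward; pixel columns grow to the right and rows downward; lengths in m; the calibration is good to about 2 mm. A picture is of the moment at which its call begins.
A pose or a line that the arm cannot do raises robot.IKError and nothing moves.
- robot.close_job(): hands the job in; it is judged then, once.
The state is a dict: "clock": time; "joint_pos": joint angles; "joint_vel": joint speeds; "joint_efforts": joint torques, N m; "position": TCP position; "orientation": TCP orientation; "ft_force": force on the tool from outside, world axes, zero at the start; "ft_torque": the same for the moment, N m; "finger_gap": finger opening in m; "finger_force": force on a finger pad.
Only numpy, scipy, OpenCV 4.12 (cv2) and the standard library are available. Lean on these libraries where they do the work, as an engineer would, in place of code of your own. Each camera call takes 0.05 s, during which the arm holds its last target. There are 200 camera calls.

TASK

Load the wooden glaze case in the order the glazes will be used: first the white jar into the pocket marked with one dot, then the orange jar into the pocket with two dots, then the blue jar into the pocket with three dots, each set down gently and upright on its pocket's floor, not dropped. Then swing the lid over and press its front edge down until it snaps fully shut. Leave the green jar and the other things on the table where they are.

Things in the scene. Friction and masses are not known exactly. Their poses are not given: they have to be found in the camera images.
- case: wooden case fixed to the table: open box 100 (x) x 250 (y) x 70 mm tall, walls 5 mm; origin: centre of its underside. Lid hinged on its -x top edge; a ledge (55 mm deep, 25 mm high) on its +x side carries three tiles. Inside, a grey insert (top 24 mm above the table) has three pockets 46 x 46 mm at the case's y = -72, 0, 72 mm, x = 0, floors 6 mm above the table. Jars in them reach 64 mm.
- jar_white: glass jar, upright cylinder 38 mm diameter, 58 mm tall, 0.12 kg; the top 16 mm is the white screw cap (same diameter) and white glaze shows through the glass. Origin: centre of its underside, z up along its axis. 
- jar_orange: glass jar, upright cylinder 38 mm diameter, 58 mm tall, 0.12 kg; the top 16 mm is the orange screw cap (same diameter) and orange glaze shows through the glass. Origin: centre of its underside, z up along its axis. 
- jar_blue: glass jar, upright cylinder 38 mm diameter, 58 mm tall, 0.12 kg; the top 16 mm is the blue screw cap (same diameter) and blue glaze shows through the glass. Origin: centre of its underside, z up along its axis. 
- jar_green: glass jar, upright cylinder 38 mm diameter, 58 mm tall, 0.12 kg; the top 16 mm is the green screw cap (same diameter) and green glaze shows through the glass. Origin: centre of its underside, z up along its axis. Not part of the job: leave it.
- mark1: white marker tile with one dot in black, 32 x 54 x 6 mm, flat on the ledge in front of one pocket; which tile is at which pocket differs each time. Origin: centre of its underside; its axes are parallel to the case's.
- pocket1 (a point): centre of the floor of the pocket that the tile with one dot belongs to, 85 mm from that tile along the case's -x, 6 mm above the table; axes as the case's.
- mark2: white marker tile with two dots in black, 32 x 54 x 6 mm, flat on the ledge in front of one pocket; which tile is at which pocket differs each time. Origin: centre of its underside; its axes are parallel to the case's.
- pocket2 (a point): centre of the floor of the pocket that the tile with two dots belongs to, 85 mm from that tile along the case's -x, 6 mm above the table; axes as the case's.
- mark3: white marker tile with three dots in black, 32 x 54 x 6 mm, flat on the ledge in front of one pocket; which tile is at which pocket differs each time. Origin: centre of its underside; its axes are parallel to the case's.
- pocket3 (a point): centre of the floor of the pocket that the tile with three dots belongs to, 85 mm from that tile along the case's -x, 6 mm above the table; axes as the case's.
- lid (a joint): angle of the plywood lid (115 x 250 x 7 mm, 0.22 kg): 0 = fully shut, 1.57 = upright, 2.4 = its stop, leaning back towards the robot. A stiff hinge holds it where it is left. A sprung catch in the middle of the front edge resists below 0.1 rad and snaps shut past about 0.04; this takes about 9 N at the front edge.
- lid_hinge (a point): middle of the hinge line, at the case's -x top edge, 70 mm above the table; the line runs along the case's y.
- lid_front (a point): middle of the lid's outer (upper when shut) face, 105 mm from the hinge, 11 mm from the free edge; when shut it is 77.5 mm above the table.
- bowl: terracotta bowl, 84 mm wide, 42 mm tall, bystander. Origin under its centre.
- brush: brush lying on the table, bystander, about 200 mm long along its x. Origin: centre of its underside.
- rib: flat dark wooden rib, 45 x 85 x 7 mm, lying on the table, bystander. Origin: centre of its underside.
- slip: glass jar, 68 mm wide, 95 mm tall, aluminium cap, bystander. Origin: centre of its underside.
- tub: closed orange plastic tub, 85 x 120 x 45 mm, bystander. Origin: centre of its underside.
Not all that is in view belongs to the job. Of the things that look like the jar_white, take the one that is farthest to the robot's left at the start.

How it is judged:
On the way, in this order (a step that is already met when the one before it is completed fails the run):
1. first, the white jar stands released in the pocket with one dot (horizontal distance between jar_white and pocket1 below 0.009 m and z of jar_white in the frame of pocket1 between -0.005 and 0.005 m and angle between jar_white's own z axis and vertical below 0.12 rad and contact force between jar_white and the fingers below 0.1 N and linear speed of jar_white below 0.03 m/s), for 0.2 s.
2. second, the orange jar stands released in the pocket with two dots (horizontal distance between jar_orange and pocket2 below 0.009 m and z of jar_orange in the frame of pocket2 between -0.005 and 0.005 m and angle between jar_orange's own z axis and vertical below 0.12 rad and contact force between jar_orange and the fingers below 0.1 N and linear speed of jar_orange below 0.03 m/s), for 0.2 s.
3. third, the blue jar stands released in the pocket with three dots (horizontal distance between jar_blue and pocket3 below 0.009 m and z of jar_blue in the frame of pocket3 between -0.005 and 0.005 m and angle between jar_blue's own z axis and vertical below 0.12 rad and contact force between jar_blue and the fingers below 0.1 N and linear speed of jar_blue below 0.03 m/s), for 0.2 s.
4. then the lid is pressed shut past its catch (value of joint lid below 0.03 rad), for 0.2 s.
At the end, for the whole second after the job is handed in: The white, orange and blue jars stand in the pockets with one, two and three dots: underside within 9 mm of the pocket's centre and 5 mm of its floor, tilt under 0.12 rad, at rest and released; the lid is at rest and shut to less than 0.03 rad (all of step 1 and all of step 2 and all of step 3 and value of joint lid below 0.03 rad and velocity of joint lid below 0.05 rad/s); the robot touches nothing.
It fails at once if a glaze jar is dropped, thrown or knocked: faster than 0.6 m/s without the fingers on it ((contact force between jar_white and the fingers below 0.1 N and linear speed of jar_white above 0.6 m/s) or (contact force between jar_orange and the fingers below 0.1 N and linear speed of jar_orange above 0.6 m/s) or (contact force between jar_blue and the fingers below 0.1 N and linear speed of jar_blue above 0.6 m/s)).
It fails at once if a bystander (green jar, bowl, brush, rib, slip jar, tub) is moved by more than 30 mm (distance of any of jar_green, bowl, brush, rib, slip, tub from where it was at the start of the episode above 0.03 m).
It also fails if it takes over 72 s, if anything falls off the work surface, if the arm or the gripper's body presses on something with over 40 N, if the wrist force passes 120 N, or if a joint passes its speed limit or range.

## Working session

There is one attempt and no reset: what is moved stays moved. The work goes in short steps, each a Python script; the robot and the scene stay as the last script left them, time stands still between calls to the robot, and variables do not carry over. Pictures are saved under pics/ and viewed, at most 10 in all, crops included, and the job is handed in when it is done.

```bash
ls; mkdir -p pics
cat > h.py <<'E'
import numpy as np, cv2
from cell import robot
def cam(n):
    c=robot.read_camera(n); return c
def save(c,fn,crop=None,s=1):
    im=c["image"]
    if crop: u0,v0,u1,v1=crop; im=im[v0:v1,u0:u1]
    im=cv2.resize(im,None,fx=s,fy=s,interpolation=cv2.INTER_CUBIC)
    cv2.imwrite("pics/"+fn,im[:,:,::-1])
def world(c):
    z=c["z_map"]; v,u=np.mgrid[:z.shape[0],:z.shape[1]]
    P=np.stack([(u-c["cx"])/c["fx"]*z,(v-c["cy"])/c["fy"]*z,z],-1)
    W=(P-c["t"])@c["R"]   # R^T (P-t)
    W[z==0]=np.nan
    return W
def proj(c,X):
    p=np.asarray(X)@c["R"].T+c["t"]; return np.stack([p[...,0]/p[...,2]*c["fx"]+c["cx"],p[...,1]/p[...,2]*c["fy"]+c["cy"]],-1)
E
python3 - <<'E'
from h import *
for n in("top","side"):
    c=cam(n); save(c,n+"0.png",s=1.42); np.savez(n+"0.npz",**c)
    print(n,-c["R"].T@c["t"],c["R"][2])
print(robot.tips_ahead, robot.observe()["clock"])
E
```

```text
pics
top [ 0.42637675 -0.00312934  1.08475146] [ 0.11495559  0.02075159 -0.99315386]
side [-0.00100272 -0.87745904  0.71084996] [ 0.46165949  0.71806547 -0.52081907]
0.008 0.1
```

View pics/top0.png

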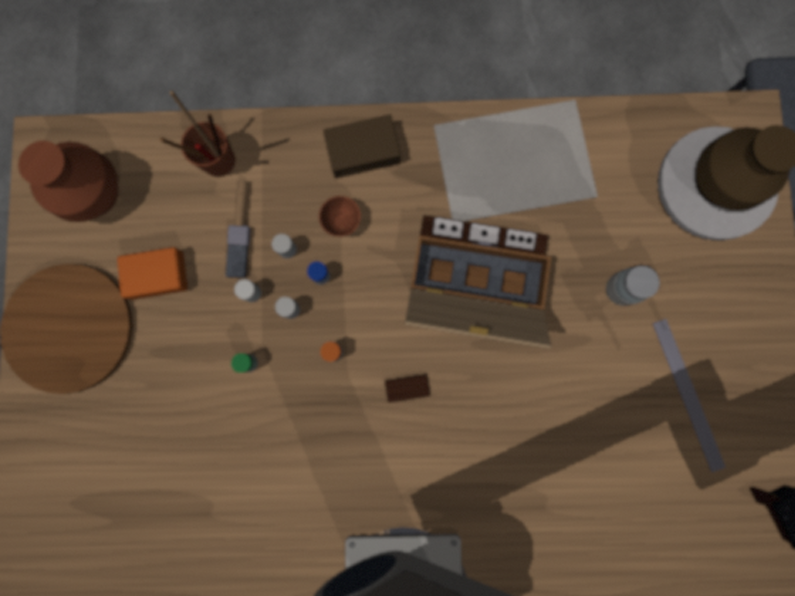

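View pics/side0.png

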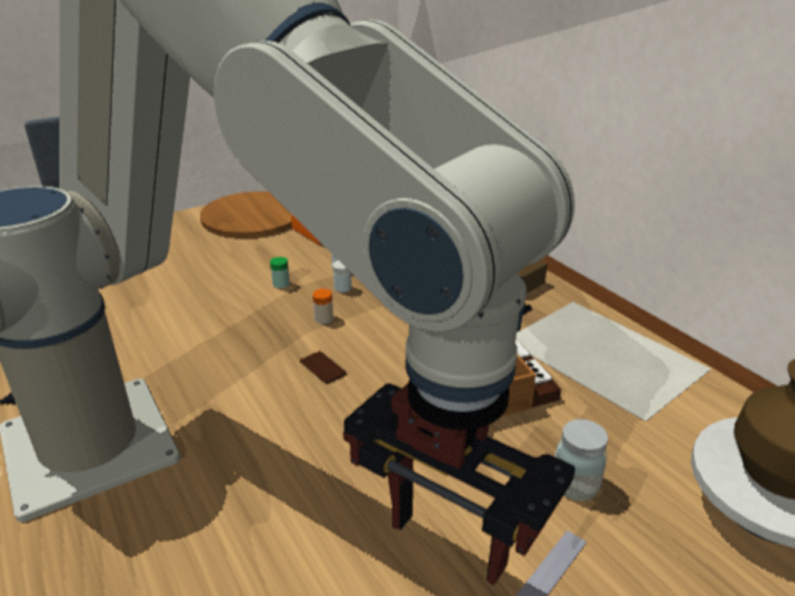

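Top view (pixels of the 1.42x picture): white-capped jars at (245,290), (283,245) and (286,308). The other jars are blue (318,271), orange (331,351) and green (242,363). The case is at about (480,275) with its lid leaning back towards the robot. The tiles from left to right are two dots (448,227), one dot (484,234) and three dots (521,239). The side view shows the arm hiding most of the case.

Candidates for white are those three. The robot's left is image left, so I choose (245,290). I'll measure coarsely, then check with the wrist camera.

Run:
```python
from h import *
c=dict(np.load("top0.npz")); W=world(c); s=1.42
for n,(u,v) in dict(wA=(245,290),wB=(283,245),wC=(286,308),blue=(318,271),orange=(331,351),green=(242,363),t2=(448,227),t1=(484,234),t3=(521,239),pL=(441,271),pM=(478,277),pR=(514,283),lidedge=(478,330),bowl=(340,215),rib=(408,387),slip=(640,282),table=(300,450)).items():
    u,v=int(u/s),int(v/s); w=W[v-3:v+4,u-3:u+4].reshape(-1,3)
    print(n,np.nanmedian(w,0).round(3))
o=robot.observe(); print(o["orientation"].round(3) if hasattr(o["orientation"],"round") else o["orientation"])
w=cam("wrist"); T=np.array(o["orientation"]); C=-w["R"].T@w["t"]
print("cam in tool",T.T@(C-o["position"]),"\n",(w["R"]@T).round(3),w["fx"])
```

```text
wA [0.58  0.289 0.059]
wB [0.667 0.215 0.059]
wC [0.546 0.21  0.059]
blue [0.615 0.15  0.059]
orange [0.46  0.125 0.058]
green [0.443 0.294 0.057]
t2 [ 0.7   -0.105  0.031]
t1 [ 0.683 -0.174  0.032]
t3 [ 0.67  -0.245  0.032]
pL [ 0.617 -0.09   0.006]
pM [ 0.601 -0.163  0.006]
pR [ 0.587 -0.233  0.006]
lidedge [ 0.486 -0.135  0.162]
bowl [0.737 0.11  0.008]
rib [ 0.389 -0.018  0.007]
slip [ 0.57  -0.441  0.096]
table [0.273 0.195 0.   ]
[[ 0.922  0.387 -0.001]
 [ 0.387 -0.922  0.001]
 [ 0.    -0.001 -1.   ]]
cam in tool [ 0.07553476 -0.00084098 -0.1543974 ] 
 [[ 0.001  1.     0.001]
 [-0.961  0.001 -0.275]
 [-0.275 -0.     0.961]] 317.2162892074958
```

```bash
cat >> h.py <<'E'
def R(yaw):  # tool down, tool x at yaw, y closes
    c,s=np.cos(yaw),np.sin(yaw); return np.array([[c,s,0],[s,-c,0],[0,0,-1.]])
def jars(c,lo=.05,hi=.066):
    W=world(c); z=W[...,2]; out=[]
    m=((z>lo)&(z<hi)).astype(np.uint8)
    n,l,st,ce=cv2.connectedComponentsWithStats(cv2.morphologyEx(m,cv2.MORPH_OPEN,np.ones((3,3),np.uint8)))
    for i in range(1,n):
        k=l==i
        if k.sum()<60: continue
        zt=np.nanmedian(z[k]); k&=abs(z-zt)<.004
        (p,q),r=cv2.minEnclosingCircle(W[k][:,:2].astype(np.float32))
        out.append((np.round([p,q,zt],4),round(2*r,4),W[k][:,:2].mean(0).round(4),ce[i].round(),np.median(c["image"][k],0)))
    return out
def tiles(c):
    W=world(c); z=W[...,2]; m=(abs(z-.031)<.006)&(c["image"].min(-1)>110)
    n,l,st,ce=cv2.connectedComponentsWithStats(cv2.morphologyEx(m.astype(np.uint8),cv2.MORPH_CLOSE,np.ones((9,9),np.uint8)))
    for i in range(1,n):
        k=(l==i)
        if k.sum()<100: continue
        P=W[k]; P=P[np.isfinite(P[:,0])]
        print("tile",cv2.minAreaRect((P[:,:2]*1000).astype(np.float32)),np.median(P[:,2]).round(4),"px",ce[i].round())
E
python3 - <<'E'
from h import *
top=dict(np.load("top0.npz"))
print("TOP"); tiles(top); [print(j) for j in jars(top)]
robot.reach([.60,-.17,.30],R(-.2)); c=cam("wrist"); np.savez("case.npz",**c); save(c,"case.png")
tiles(c)
robot.reach([.58,.20,.26],R(0)); d=cam("wrist"); np.savez("jars.npz",**d); save(d,"jars.png")
[print(j) for j in jars(d)]; print(robot.observe()["clock"])
E
```

```text
TOP
tile ((685.0048217773438, -176.58010864257812), (194.4700927734375, 33.54985809326172), 78.80944061279297) 0.0312 px [341. 164.]
(array([0.6686, 0.216 , 0.0583]), 0.0372, array([0.6683, 0.2162]), array([199., 172.]), array([137., 134., 131.]))
(array([0.6133, 0.1495, 0.0583]), 0.038, array([0.6133, 0.149 ]), array([223., 191.]), array([ 26.,  50., 104.]))
(array([0.5815, 0.2878, 0.0583]), 0.0374, array([0.5822, 0.2879]), array([173., 204.]), array([153. , 151. , 147.5]))
(array([0.5461, 0.2108, 0.0583]), 0.0378, array([0.5458, 0.2107]), array([201., 216.]), array([139., 137., 134.]))
(array([0.4589, 0.1255, 0.0581]), 0.0377, array([0.459 , 0.1255]), array([233., 247.]), array([138.,  75.,  36.]))
(array([0.4418, 0.2944, 0.0579]), 0.0374, array([0.4416, 0.2943]), array([170., 256.]), array([40., 97., 56.]))
tile ((696.3351440429688, -103.63215637207031), (56.298431396484375, 33.57575225830078), 80.03561401367188) 0.0316 px [211. 113.]
tile ((682.432861328125, -175.21267700195312), (55.99517059326172, 33.508609771728516), 78.55110168457031) 0.0314 px [268. 112.]
tile ((668.70977783
[... 349 characters left out ...]
))
(array([ 0.6227, -0.0362,  0.0584]), 0.0994, array([ 0.6246, -0.0363]), array([490., 147.]), array([74., 52., 27.]))
(array([0.6125, 0.1524, 0.0583]), 0.0379, array([0.6129, 0.1525]), array([318., 158.]), array([ 53.,  89., 157.]))
(array([0.5811, 0.2912, 0.0584]), 0.0381, array([0.5814, 0.2906]), array([197., 186.]), array([250., 251., 245.]))
(array([0.5455, 0.213 , 0.0583]), 0.0378, array([0.546 , 0.2131]), array([265., 215.]), array([249., 250., 243.]))
(array([0.4582, 0.1286, 0.0582]), 0.0385, array([0.4594, 0.1287]), array([333., 281.]), array([251., 149.,   0.]))
(array([0.4412, 0.2969, 0.0583]), 0.039, array([0.4413, 0.295 ]), array([201., 294.]), array([ 43., 168.,  75.]))
3.6083
```

View pics/case.png

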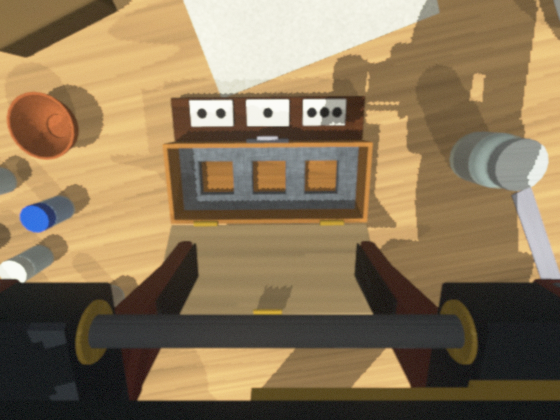

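View pics/jars.png

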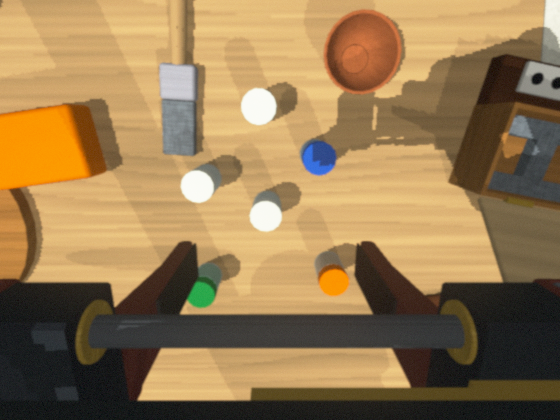

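Case view, left to right: two-dot tile (211,113), one-dot (268,112), three-dot (323,112), with pockets at (217,177), (268,177) and (320,177). Jar view: white candidates at (198,186), (258,106) and (266,215), blue (318,158), orange (333,281), green (201,294). (198,186), at y≈0.29, is the farthest left of the three. Heights agree: caps 0.058, tiles 0.031. Next I'll view one close crop and print the pocket floors.

Run:
```python
from h import *
d=dict(np.load("jars.npz")); save(d,"crop.png",(150,70,350,230),3)
ca=-.193; X=np.array([np.cos(ca),np.sin(ca)]);Y=np.array([-X[1],X[0]])
for f in("case","top0"):
    c=dict(np.load(f+".npz")); W=world(c); m=(abs(W[...,2]-.006)<.006)&(abs((W[...,:2]-[.600,-.16])@X)<.045)&(abs((W[...,:2]-[.600,-.16])@Y)<.12)
    n,l,st,ce=cv2.connectedComponentsWithStats(m.astype(np.uint8))
    for i in range(1,n):
        if st[i,4]>80: P=W[l==i]; print(f,cv2.minAreaRect((P[:,:2]*1000).astype(np.float32)),np.median(P[:,2]))
```

```text
case ((611.6630249023438, -86.1522216796875), (44.321598052978516, 44.24101257324219), 79.9374008178711) 0.006610226302563428
case ((597.6722412109375, -157.81874084472656), (45.54831314086914, 43.820594787597656), 78.72775268554688) 0.006453407424207313
case ((583.49072265625, -229.64120483398438), (44.72597122192383, 43.38492965698242), 79.01156616210938) 0.006436162875683328
top0 ((615.5924682617188, -91.21403503417969), (46.042850494384766, 43.596439361572266), 77.67977142333984) 0.006481401649675753
top0 ((601.5953369140625, -162.6616668701172), (45.30269241333008, 43.16478729248047), 79.242431640625) 0.006657888068806213
top0 ((587.799560546875, -234.1046905517578), (43.98477554321289, 43.941444396972656), 80.2964096069336) 0.006741078839030993
```

View pics/crop.png

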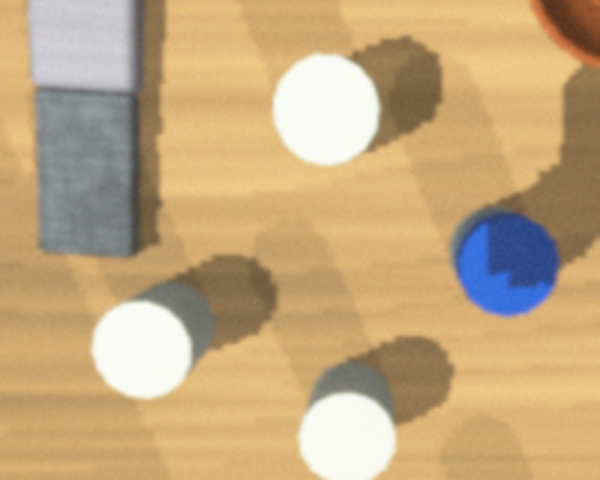

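The crop shows all three white candidates are alike; the leftmost white cap (crop pixel 142,348) is the one to take. The two cameras differ by up to 5 mm at the case, so I'll grasp and use the gripped jar to calibrate the wrist camera.

```bash
cat >> h.py <<'E'
YAW=-.193
def pick(xy,lift=.17):
    robot.reach([*xy,.13],R(YAW)); robot.grip(.062)
    robot.move_linear([*xy,.032],feed=.12); robot.grip(.03,20)
    o=robot.observe(); print("gap",o["finger_gap"],"f",o["finger_force"],o["position"])
    robot.move_linear([*xy,lift],feed=.2)
def toolframe(c,W):
    o=robot.observe(); return (W-np.array(o["position"]))@np.array(o["orientation"])
E
python3 - <<'E'
from h import *
pick([.5815,.2895])
robot.move_linear([.62,.07,.17],feed=.3)
c=cam("wrist"); np.savez("held.npz",**c); save(c,"held.png")
P=toolframe(c,world(c)); m=(c["image"].min(-1)>150)&(abs(P[...,0])<.04)&(abs(P[...,1])<.04)&(abs(P[...,2]+.026)<.012)
print(m.sum(), np.argwhere(m).mean(0)); Q=P[m]; zt=np.median(Q[:,2]); Q=Q[abs(Q[:,2]-zt)<.004]
print(zt,cv2.minEnclosingCircle(Q[:,:2].astype(np.float32)),Q.mean(0))
o=robot.observe();print(o["clock"],o["finger_gap"])
E
```

```text
gap 0.0384690900709017 f 20.000522285699844 [0.58173924 0.28960815 0.03249248]
4063 [286.12232341 275.76938223]
-0.025695462785004744 ((-0.0007912129512988031, -0.00029812491266056895), 0.019234396517276764) [ 0.0019219  -0.00029133 -0.02569421]
8.1333 0.03736600399445694
```

View pics/held.png

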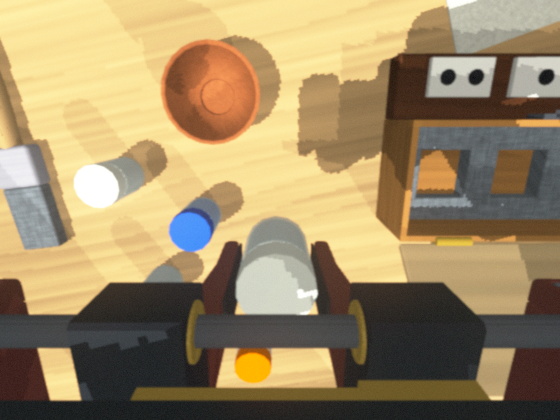

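The white jar is held upright and centred between the fingers: cap about (276,286), 0.3 mm off in tool y. Next I'll measure the wrist camera's bias at range by viewing the tiles at two tool yaws a quarter turn apart.

Run:
```python
from h import *
X=np.array([np.cos(YAW),np.sin(YAW)]);Y=np.array([-X[1],X[0]]); T=np.array([.6835,-.176])
for k,(off,yaw) in enumerate([(-.12*X,YAW),(-.10*Y,YAW+np.pi/2)]):
    robot.reach([*(T+off),.26],R(yaw)); c=cam("wrist"); print(k,robot.observe()["clock"],"cx,cy at",-c["R"].T@c["t"]); tiles(c); np.savez(f"yaw{k}.npz",**c)
```

```text
0 9.1583 cx,cy at [ 0.63971883 -0.16553102  0.4138688 ]
tile ((697.0325317382812, -103.79917907714844), (57.192962646484375, 33.94953155517578), 79.21955108642578) 0.0315 px [214.  77.]
tile ((678.5567016601562, -174.63308715820312), (57.18001937866211, 41.98626708984375), 78.8770980834961) 0.0312 px [278.  79.]
tile ((669.2467041015625, -247.2315673828125), (57.667476654052734, 32.5611686706543), 79.00447845458984) 0.0315 px [342.  77.]
tile ((604.330810546875, -164.63201904296875), (230.9052276611328, 77.0064468383789), 78.7691879272461) 0.0244 px [278. 146.]
tile ((602.9091186523438, 138.515380859375), (5.494697093963623, 24.68475914001465), 56.2127571105957) 0.031 px [ 43. 195.]
tile ((553.2741088867188, 213.51773071289062), (50.553070068359375, 27.31410789489746), 49.309783935546875) 0.0307 px [ 15. 245.]
1 10.7083 cx,cy at [ 0.67852965 -0.19850922  0.41405713]
tile ((604.07421875, -169.70809936523438), (218.78797912597656, 75.66433715820312), 79.02129364013672) 0.0245 px [212. 102.]
tile ((696.34765625, -104.95692443847656), (54.4374885559082, 33.35280227661133), 79.71882629394531) 0.0316 px [276.  27.]
tile ((682.4437866210938, -175.5400848388672), (54.48804473876953, 33.17466354370117), 79.73380279541016) 0.0315 px [276.  97.]
tile ((668.3015747070312, -246.58883666992188), (56.4697151184082, 33.08509826660156), 79.52703857421875) 0.0315 px [276. 160.]
```

The two yaws agree within 0.7 mm, so the wrist calibration is good and the top camera carries the offset. Pocket one (middle) is at (0.599,-0.159). Placing white.

```bash
cat >> h.py <<'E'
PK={1:(.599,-.1589),2:(.613,-.0881),3:(.585,-.2296)}
def place(k):
    xy=PK[k]; robot.reach([*xy,.17],R(YAW))
    robot.move_linear([*xy,.065],feed=.15)
    f0=np.array(robot.observe()["ft_force"])
    robot.move_linear([*xy,.039],feed=.04)
    o=robot.observe(); print("df",(np.array(o["ft_force"])-f0).round(2),"pos",np.round(o["position"],4),"gap",o["finger_gap"])
    robot.grip(.056); robot.sleep(.3)
    robot.move_linear([*xy,.15],feed=.12)
    robot.move_linear([*(np.array(xy)+[.0,.0]),.20],feed=.25)
    c=cam("wrist"); [print(j) for j in jars(c,.055,.075) if j[1]<.05]; print(robot.observe()["clock"]); return c
E
python3 - <<'E'
from h import *
c=place(1); save(c,"placed1.png")
E
```

```text
df [ 1.87 -0.62 -0.76] pos [ 0.599  -0.1589  0.0387] gap 0.03760979322861814
(array([ 0.5674, -0.4238,  0.0621]), 0.0498, array([ 0.5698, -0.4159]), array([553., 179.]), array([133., 144., 137.]))
(array([ 0.5982, -0.1575,  0.0644]), 0.0379, array([ 0.5989, -0.1575]), array([275., 201.]), array([250., 251., 244.]))
(array([ 0.5693, -0.0388,  0.073 ]), 0.0224, array([ 0.5687, -0.0384]), array([160., 256.]), array([158., 135.,  95.]))
(array([ 0.5398, -0.1874,  0.0731]), 0.0151, array([ 0.5395, -0.1876]), array([318., 257.]), array([162., 138.,  97.]))
16.1417
```

View pics/placed1.png

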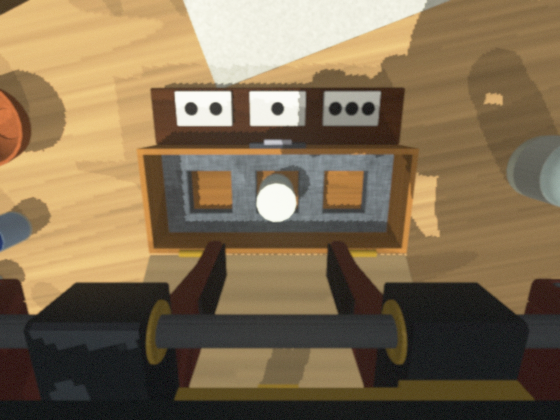

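White stands at z 0.0644 (64 mm expected) in the middle, one-dot pocket, cap at pixel (275,201). A small +x side force (1.9 N) suggests moving the targets 1.5 mm along the case's x. Now orange.

```bash
cat >> h.py <<'E'
PK={k:(v[0]+.0015,v[1]-.0003) for k,v in PK.items()}
E
python3 - <<'E'
from h import *
robot.move_linear([.62,.07,.20],feed=.35)
pick([.4585,.1278])
robot.move_linear([.62,.07,.19],feed=.3)
c=place(2)
E
```

```text
gap 0.03771480292384711 f 20.00094786286354 [0.45871769 0.1278099  0.0323992 ]
df [-0.85 -0.42 -0.05] pos [ 0.6145 -0.0884  0.0388] gap 0.03732132198579726
(array([ 0.6143, -0.0871,  0.0644]), 0.0379, array([ 0.6147, -0.0871]), array([276., 201.]), array([252., 152.,   0.]))
(array([ 0.5984, -0.1574,  0.0642]), 0.0383, array([ 0.599, -0.157]), array([351., 203.]), array([250., 251., 245.]))
(array([0.6125, 0.152 , 0.0585]), 0.0394, array([0.6131, 0.1506]), array([ 44., 245.]), array([ 53., 117., 227.]))
(array([ 0.5569, -0.0971,  0.0731]), 0.0197, array([ 0.557 , -0.0972]), array([297., 259.]), array([162., 138.,  96.]))
(array([ 0.5448, -0.1635,  0.0731]), 0.0259, array([ 0.5442, -0.1638]), array([367., 258.]), array([163., 139.,  97.]))
25.7083
```

Run:
```python
from h import *
robot.move_linear([.62,.07,.20],feed=.35)
pick([.6125,.152])
robot.move_linear([.62,.07,.19],feed=.3)
c=place(3)
# lid geometry, seen from higher
robot.move_linear([.62,-.16,.34],feed=.3); c=cam("wrist"); t=cam("top"); np.savez("lid.npz",**c); np.savez("lidtop.npz",**t)
X=np.array([np.cos(YAW),np.sin(YAW)]);Y=np.array([-X[1],X[0]]);O=np.array([.5995,-.1589])
for d in(c,t):
    W=world(d); p=W[...,:2]-O; x=p@X; y=p@Y; z=W[...,2]
    for yy in(-.1,-.05,.05,.1):
        m=(abs(y-yy)<.006)&(x<-.05)&(x>-.2)&(z>.075)&(z<.21)
        if m.sum()>20:
            a=np.polyfit(z[m],x[m],1); i=np.argmax(z[m]); print(yy,m.sum(),"slope",a[0],"x@.07",np.polyval(a,.07),"top",x[m][i],z[m][i],"lid",np.pi/2+np.arctan(-a[0]))
print(robot.observe()["clock"])
```

```text
gap 0.037634775481289025 f 20.00056117773056 [0.61273948 0.15195044 0.03249147]
df [ 0.8  -0.9  -0.74] pos [ 0.5865 -0.2299  0.0387] gap 0.037415548545783446
(array([ 0.6142, -0.087 ,  0.0645]), 0.0389, array([ 0.6145, -0.0881]), array([125., 200.]), array([252., 154.,   0.]))
(array([ 0.5868, -0.2286,  0.0643]), 0.0381, array([ 0.5873, -0.2287]), array([275., 200.]), array([ 43., 112., 224.]))
(array([ 0.598 , -0.1577,  0.0644]), 0.0384, array([ 0.5987, -0.158 ]), array([200., 203.]), array([251., 251., 246.]))
(array([ 0.5381, -0.1985,  0.0731]), 0.0284, array([ 0.5373, -0.1982]), array([254., 258.]), array([161., 137.,  97.]))
34.9917
-0.1 304 slope -0.7994467619519677 x@.07 -0.05097294676295172 top -0.09265421492687162 0.12146891377145526 lid 2.245199837694722
-0.05 737 slope -0.8029809660280479 x@.07 -0.050947586861859295 top -0.1227936715090522 0.16078160178764772 lid 2.2473522899587155
0.05 738 slope -0.8054421706407401 x@.07 -0.050900299990760005 top -0.12309165645220581 0.16055752368864293 lid 2.2488468675857862
0.1 174 slope -0.7927954266408305 x@.07 -0.05101928686981255 top -0.08146783112925256 0.10994067098512814 lid 2.241128771603653
0.05 122 slope -0.8193030427225202 x@.07 -0.049095558800657885 top -0.12334760313959992 0.16283496793698735 lid 2.25719709333904
0.1 119 slope -0.8160597155006073 x@.07 -0.0493721408888229 top -0.12337592775864323 0.1631216577977521 lid 2.2552533544362805
35.775
```

All three jars stand at z≈0.0644, within 2 mm of their pockets. The lid is at about 2.25 rad with its hinge at case x=-0.05, as the text says. Next I swing it over with closed fingers from behind.

```bash
cat > lid.py <<'E'
from h import *
X=np.array([np.cos(YAW),np.sin(YAW)]);O=np.array([.5995,-.1589]); tip=robot.tips_ahead; HW=.010
def pt(x,z): return [*(O+x*X),z]
def corner(th,r): return np.array([-.05+r*np.cos(th)-.0075*np.sin(th), .07+r*np.sin(th)+.0075*np.cos(th)])
def tcp(th):
    c=corner(th,.095)
    x=c[0] if th<np.pi/2 else corner(th,.116)[0]
    return pt(x-HW,c[1]+tip)
def lidangle():
    t=cam("top"); W=world(t); p=W[...,:2]-O; x=p@X; y=p@np.array([-X[1],X[0]]); z=W[...,2]
    m=(abs(abs(y)-.085)<.025)&(z>.072)&(z<.21)&(x>-.13)&(x<.07)
    return m.sum(), np.polyfit(x[m],z[m],1) if m.sum()>20 else None
E
python3 - <<'E'
from lid import *
robot.grip(0.0)
robot.move_linear(pt(-.20,.34),feed=.3)
a=tcp(2.3); robot.move_linear(pt(-.20,a[2]),feed=.2)
f0=np.array(robot.observe()["ft_force"])
for th in [2.3,2.1,1.9,1.7,1.5,1.3,1.1]:
    robot.move_linear(tcp(th),feed=.12); o=robot.observe()
    f=np.array(o["ft_force"])-f0; print(th,f.round(1),np.round(o["position"],3))
    if np.linalg.norm(f)>30: break
t=cam("top");save(t,"swing.png",(240,120,440,270),3); print(robot.observe()["clock"])
E
```

```text
2.3 [-0.1  0.7 -0. ] [ 0.459 -0.131  0.144]
2.1 [-0.3  1.4 -1.6] [ 0.476 -0.135  0.157]
1.9 [0.4 0.7 0.1] [ 0.497 -0.139  0.165]
1.7 [-0.5  0.2 -0.6] [ 0.518 -0.143  0.171]
1.5 [ 0.2  0.9 -0.7] [ 0.54  -0.147  0.173]
1.3 [0.3 0.2 0.5] [ 0.558 -0.151  0.171]
1.1 [-0.9  0.8  0.7] [ 0.576 -0.154  0.166]
41.3667
```

View pics/swing.png

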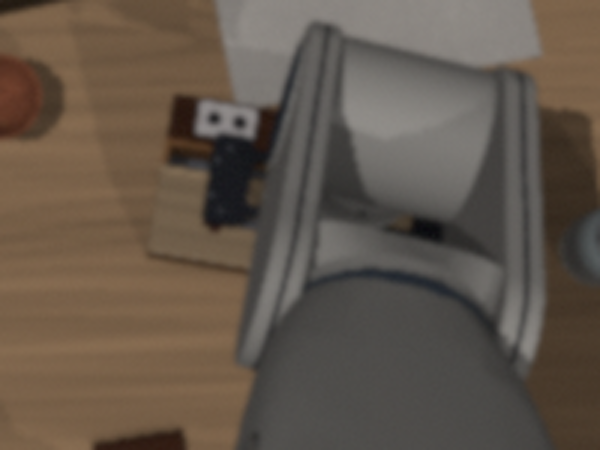

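The crop shows the lid now leaning forward over the case, its edge near row 165 at the left with the tiles still visible. Forces are small, so I continue and then press.

Run:
```python
from lid import *
f0=np.array(robot.observe()["ft_force"])
for th in [.9,.7,.5,.35,.22,.14]:
    robot.move_linear(tcp(th),feed=.12); o=robot.observe()
    f=np.array(o["ft_force"])-f0; print(th,f.round(1),np.round(o["position"],3))
    if np.linalg.norm(f)>30: raise SystemExit
xp=corner(0,.105)[0]-.005; z=tcp(.14)[2]; first=True
while z>.0855-.004:
    z-=.0015; robot.move_linear(pt(xp if z<.095 else tcp(.1)[0]*0+xp,z),feed=.03); o=robot.observe()
    f=np.array(o["ft_force"])-f0; print("z",round(z,4),np.round(o["position"][2],4),f.round(1))
    if f[2]>25: break
print(o["clock"])
```

```text
0.9 [-0.4 -0.3 -0.5] [ 0.593 -0.158  0.157]
0.7 [0.4 0.  0.2] [ 0.607 -0.16   0.145]
0.5 [ 0.2 -0.2 -0.2] [ 0.619 -0.163  0.13 ]
0.35 [-0.  -0.   0.7] [ 0.625 -0.164  0.117]
0.22 [-0.1 -0.2  0.4] [ 0.63  -0.165  0.106]
0.14 [ 0.2 -0.  -0.5] [ 0.632 -0.165  0.098]
z 0.0972 0.0972 [ 0.5 -0.5  0.3]
z 0.0957 0.0957 [ 0.7 -0.8 -0. ]
z 0.0942 0.0947 [0.4 0.3 4.3]
z 0.0927 0.0941 [-2.9  0.8 12.3]
z 0.0912 0.0938 [-7.2  1.1 20.6]
z 0.0897 0.0911 [-0.4  0.3  9.7]
z 0.0882 0.0886 [ 1.4 -0.8  4.9]
z 0.0867 0.0859 [ 0.1 -0.4  0. ]
z 0.0852 0.0857 [-4.2  1.1  8.6]
z 0.0837 0.0855 [-8.2  1.8 19.5]
z 0.0822 0.0854 [-11.1   2.7  28.7]
46.275
```

The catch force peaked and dropped away, then the tool met a hard stop at TCP 0.0855, exactly the shut height. Retreat and verify.

Run:
```python
from lid import *
p=robot.observe()["position"]
robot.move_linear([p[0],p[1],.20],feed=.12); robot.move_linear([.55,.08,.33],feed=.3); robot.sleep(.2)
t=cam("top"); save(t,"final.png",s=1.42); print(lidangle(),robot.observe()["clock"])
[print(j) for j in jars(t) if j[1]<.05]
```

```text
(np.int64(1657), array([0.00513006, 0.07778429])) 48.85
(array([0.5463, 0.2104, 0.0582]), 0.0379, array([0.546 , 0.2102]), array([201., 216.]), array([157., 155., 151.]))
```

View pics/final.png

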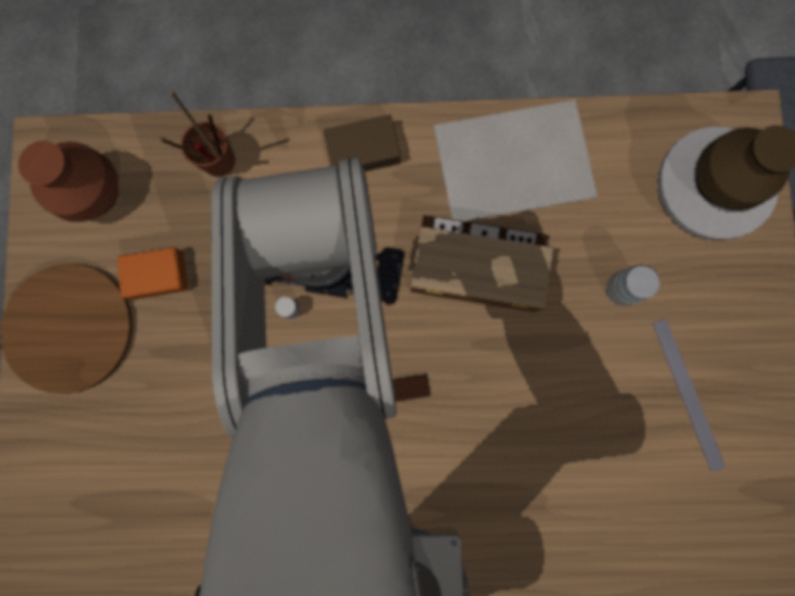

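The final picture shows the lid flat over the case at about (482,265). Its slope is 0.005 rad and its height 77.8 mm, so it is shut, and the arm is clear. Handing in.

```bash
python3 -c "
from cell import robot
print(robot.close_job())"
```

```text
the job is handed in; nothing more can be done
None
```

The job is handed in: white, orange and blue went into the one-, two- and three-dot pockets in that order, each measured within about 2 mm of its pocket's centre, and the lid snapped shut at about 0.005 rad, about 49 s in; the hand-in call gave no verdict.

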